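# Dial 46 into the preset unit with its thumbwheels and load it

## Task

Roll the two knurled thumbwheels of the preset unit by their edges until the windows read 46: a 4 centred in the left window and a 6 centred in the right one. Then press the round load key all the way down to take the number over, and let go. Work gently, without leaning hard on the unit, and leave the two bottles and the jar standing where they are.

Things in the scene. Friction and masses are not known exactly. Their poses are not given: they have to be found in the camera images.
- preset_unit: grey instrument box with aluminium top panel, fixed to the table; box x -115 to +50, y -95 to +95 mm, panel 62 mm above the table. Turned up to 0.3 rad. Origin on the table under the wheels' axle; +x away from the robot, +y left. More than 60 N on it is too hard. Two black knurled wheels stand out of the panel on one level axle along y, 46 mm above the table.
- left_wheel_top (a point): highest point of the left wheel's rim, middle of its width (unit x 0, y +26 mm), 86 mm above the table, 24 mm above the panel. Wheel: 80 mm diameter, 24 mm wide. It sits in a sprung cradle: pressed from above it starts to sink at about 2.5 N, then gives 1 mm per newton, 6 mm at most; too light a touch slips on the rim, 4 to 8 N rolls it.
- right_wheel_top (a point): the same point of the right wheel (unit x 0, y -60 mm); same wheel, same sprung cradle.
- left_window (a point): middle of the left window, which shows the left wheel's digit: black, 14 mm tall, upright as seen from the robot, on a white drum 37 mm left of its wheel's middle. The window faces up and 25 degrees toward the robot, in a grey round hood 32 mm wide, its top 81 mm above the table; the hood begins 9 mm to the left of the wheel.
- right_window (a point): middle of the right window, which shows the right wheel's digit; it lies 37 mm left of the right wheel's middle, between the two wheels, in the same kind of hood.
- left_wheel (a joint): left thumbwheel, rad. Digit k is centred in the window at k x 0.6283 (25 mm of rim travel per digit); may start between digits. The value grows when the wheel's top rolls away from the robot (unit +x), falls when rolled toward it. Stops 0.2 rad before 0 and past 9. Stays where left; friction of 0.07 N m (1.8 N at the rim) resists.
- right_wheel (a joint): right thumbwheel, rad. Digit k is centred in the window at k x 0.6283 (25 mm of rim travel per digit); may start between digits. The value grows when the wheel's top rolls away from the robot (unit +x), falls when rolled toward it. Stops 0.2 rad before 0 and past 9. Stays where left; friction of 0.07 N m (1.8 N at the rim) resists.
- load_key (a joint): travel of the load key in m: 0 up, 0.006 fully down; it counts as pressed beyond 0.004; springs back, about 5 N to hold it down
- load_key_top (a point): centre of the top of the load key, a round grey push key of 28 mm diameter on the panel in front of the windows (unit x = -82, y = -22 mm), its top 84 mm above the table, 10 mm proud of its black 44 mm collar; it is pressed straight down
- dropper_bottle: white dropper bottle, 40 mm diameter, 104 mm tall, loose, stands left of the unit; origin under its centre; leave it standing
- clear_jar: clear jar with black foot, 48 mm diameter, 69 mm tall, loose, stands left of the unit; origin under its centre; leave it standing
- amber_bottle: amber bottle with black cap, 33 mm diameter, 81 mm tall, loose, stands right of the unit; origin under its centre; leave it standing
Things that resemble listed ones, but are neither listed nor needed, are in the scene too. What is shaped like the dropper_bottle but green or turquoise is not meant. Leave any turquoise look-alike of the amber_bottle alone.

How it is judged (in metres and radians):
On the way, in this order (a step that is already met when the one before it is completed fails the run):
1. both windows read 46, each digit within 0.14 rad of the middle of its window (value of joint left_wheel between 2.373 and 2.653 rad and value of joint right_wheel between 3.63 and 3.91 rad), for 0.2 s.
2. the load key is pressed down while the windows read 46 (all of step 1 and value of joint load_key above 0.004 m), for 0.05 s.
At the end, for the whole second after the job is handed in: the left wheel stands at 4 (2.513 rad) and the right wheel at 6 (3.770 rad), each within 0.14 rad and at rest, the load key has been pressed and is up again (under 1.5 mm), and the bottles and the jar stand upright (within 0.2 rad) and within 20 mm of their places (all of step 1 and value of joint load_key below 0.0015 m and distance of each of dropper_bottle, clear_jar, amber_bottle from where it was at the start of the episode below 0.02 m and velocity of joint left_wheel between -0.05 and 0.05 rad/s and velocity of joint right_wheel between -0.05 and 0.05 rad/s and angle between each of dropper_bottle, clear_jar, amber_bottle's own z axis and vertical below 0.2 rad); the robot touches nothing.
It fails at once if the unit is pushed with more than 60 N by the fingers (contact force between the fingers and preset_unit above 60 N).
It fails at once if a bottle or the jar is moved by more than 20 mm (distance of any of dropper_bottle, clear_jar, amber_bottle from where it was at the start of the episode above 0.02 m).
It also fails if it takes over 67 s, if anything falls off the work surface, if the arm or the gripper's body presses on something with over 40 N, if the wrist force passes 120 N, or if a joint passes its speed limit or range.

## Robot

A 6-joint arm with a two-finger parallel gripper is mounted at the origin on a cart in front of the work surface, level with it; the furniture and walls round the work are solid. World frame = base frame: x ahead of the robot, y to its left, z up, the work surface at z = 0. Lengths are in m, angles in degrees, forces in N, time in s.
With the tool pointing down it reaches from about 0.3 to 0.75 m from the base axis. Payload 8.5 kg.
Tool frame: the origin (TCP) lies midway between the tips of the shut fingers; the grasp point (between the pads) lies 19 mm behind it; z points along the fingers, y is the line along which they close (so a half turn about z gives the same grasp; the last joint's range is limited). The gripper opens to 85 mm and grips with 20 to 120 N. Pads are 22 mm wide; open, the fingers measure 114 mm over their backs; the gripper's body (76 mm by 85 mm) begins 54 mm behind the grasp point. The pads swing forward as they close: fully open they stand 13 mm farther back than shut.
Start: joints at [60.258, 21.807, 74.336, -0, 83.858, -12.336], TCP at [0.165, 0.525, 0.231] pointing down, gripper open.
Joint ranges: [-178.18, 178.18], [-50.72, 133.34], [12.68, 142.11], [-81.47, 261.47], [9.98, 163.14], [-165.26, 165.26]. Speed limits (degrees/s): [136.94, 136.94, 180, 180, 180, 180].

## Interface

Orientations are given as a 3x3 rotation matrix whose columns are the frame's x, y, z axes.
In Python, from rig import monitor, optics, close_job, models gives the robot as it stands.
- The arm moves only by the tool step_arm, never from a script. Its arguments are lists of equal length, an entry for each row: "fingers": the closure, from -1 (fully open) to 1 (shut); "travel": the shift along the tool's x, y, z scaled (see below), a list of three; "twist": the turn about the tool's z scaled (see below). In form: {"fingers": [fingers, ...], "travel": [[tx, ty, tz], ...], "twist": [twist, ...]}. A call has 1 to 10 rows; each row shifts and turns the commanded pose from where the row before left it, along the tool's axes as they then stand; what a row does not reach is not made up. The controller multiplies each number of a shift by 100 mm and each number of a turn by pi rad. A row lasts 1/8 s, in which the tool goes at most 62.5 mm and 10.7 degrees, less where a joint would pass 70% of its speed; a pose out of reach is approached as far as the arm can. A call with a number of a shift or a turn outside -1 to 1 is refused whole. A call with a gripper value outside its range is refused whole. The fingers move at their own pace and stop on an object; "force" is the grip in N (left out, the last holds). Time passes only in rows, so rows that do not move let the fingers close. It gives the time, the measured TCP pose, the force, the opening and the grip force at its end, in the units of the state.
- monitor.observe(): the state, without advancing time (a new reading comes with each control period).
- optics.get_image(name): name is "scene" or "side" or "wrist"; returns (picture, depth): 420x560x3 uint8, blue, green, red; 420x560 float32, m along the optical axis (not along the pixel's ray), 0 where there is no reading.
- optics.get_calibration(name): a dict with "vertical_fov" (degrees; the focal length in pixels is half the picture's height over the tangent of half this angle, whatever the lens; pixels are square), "cx", "cy" (the principal point, pixels), "distortion" ([k1, k2, p1, p2, k3] as OpenCV has them; the pictures are not rectified), "world_from_camera" (4x4, takes a point from camera to world coordinates). Camera axes: x right, y up, looking along -z (the intrinsics and any distortion apply to the point x, -y, -z); pixel columns grow to the right and rows downward; lengths in m; the calibration is good to about 2 mm. A picture is of the moment at which its call begins: read the wrist's pose just before it. get_calibration takes no time and is no camera call; for the wrist camera it gives the pose at the moment of the call.
- close_job(): hands the job in; it is judged then, once.
Trained networks look in the newest picture that a camera, given by its name, has taken for a name from the list of things; names that differ only in an ending like _2 or _b are one class to them, and where a whole thing is asked for, a point or a joint stands for the part that bears it (a point fixed in the world has none). Each returns a list of dicts, best first, with "confidence" (0 to 1); they miss things now and then, are a little off and sometimes report something else, mostly with a low value. They report only what shows in the picture. A call takes as long as a camera call. They do not tell look-alikes from the thing itself.
- models.trace(camera, query): "mask" (420x560 bool, what is visible of it) and "point" ([column, row] in pixels, amid what is visible of it).
- models.landmark_of(camera, query): "point" ([column, row] in pixels: a listed point, or the origin of a listed thing).
The state is a dict: "time_s": time; "q": joint angles; "qvel": joint speeds; "joint_efforts": joint torques, N m; "position": TCP position; "tool_rot": TCP orientation; "ft_force": force on the tool from outside, world axes, zero at the start; "wrist_torque": the same for the moment, N m; "grip_width": finger opening in m; "gripper_force": force on a finger pad.
Only numpy, scipy, OpenCV 4.12 (cv2) and the standard library are available. Lean on these libraries where they do the work, as an engineer would, in place of code of your own. Each camera call takes 0.05 s, during which the arm holds its last target. There are 200 camera calls.

## Working session

There is one attempt and no reset: what is moved stays moved. The work goes in short steps, Python scripts to look and compute and a tool call to move; the robot and the scene stay as the last step left them, time stands still between calls to the robot, and variables do not carry over. Pictures are saved under pics/ and viewed, at most 10 in all, crops included, and the job is handed in when it is done.

Besides the shell and the picture viewer there is one more tool, called after "Emit:" as a command line: name --pt "numbers of a row" for each row, then --argument value for the rest. step_arm: Moves the arm, as the interface text tells. Its arguments: {"type":"object","properties":{"fingers":{"type":"array","items":{"type":"number"}},"travel":{"type":"array","items":{"type":"array","items":{"type":"number"}}},"twist":{"type":"array","items":{"type":"number"}},"force":{"type":"number"}},"required":["fingers","travel","twist"]}

```bash
mkdir -p pics
cat > h.py <<'E'
import numpy as np, cv2
from rig import monitor, optics, close_job, models
def cal(n):
    c=optics.get_calibration(n); f=210/np.tan(np.radians(c["vertical_fov"])/2)
    return np.array([[f,0,c["cx"]],[0,f,c["cy"]],[0,0,1.]]),np.array(c["distortion"],float),np.array(c["world_from_camera"])
def ray(n,p,C=None):
    K,D,T=C or cal(n)
    u=cv2.undistortPoints(np.array([[p]],float),K,D)[0,0]
    return T[:3,3],T[:3,:3]@np.array([u[0],-u[1],-1])
def atz(n,p,z,C=None):
    o,d=ray(n,p,C); return o+d*(z-o[2])/d[2]
def proj(n,P,C=None):
    K,D,T=C or cal(n)
    q=(np.atleast_2d(P)-T[:3,3])@T[:3,:3]; q=q*[1,-1,-1]
    return cv2.projectPoints(q,np.zeros(3),np.zeros(3),K,D)[0][:,0]
E
python3 - <<'E'
from h import *
ims=[]
Z=dict(left_wheel_top=.086,right_wheel_top=.086,left_window=.078,right_window=.078,load_key_top=.084,preset_unit=0,dropper_bottle=0,clear_jar=0,amber_bottle=0)
for n in ["scene","side","wrist"]:
    im,d=optics.get_image(n); ims.append(im)
    for k,z in Z.items():
        for r in models.landmark_of(n,k)[:3]:
            print(n,k,round(r["confidence"],2),np.round(r["point"]),np.round(atz(n,r["point"],z),4))
cv2.imwrite("pics/a.png",ims[0]);cv2.imwrite("pics/b.png",np.hstack([cv2.resize(i,(400,300)) for i in ims[1:]]))
s=monitor.observe();print(s)
E
```

```text
scene left_wheel_top 0.63 [274. 227.] [0.5154 0.0578 0.086 ]
scene right_wheel_top 0.77 [304. 248.] [ 0.5151 -0.026   0.086 ]
scene left_window 0.7 [264. 225.] [0.5107 0.0848 0.078 ]
scene preset_unit 0.94 [285. 261.] [0.5203 0.0282 0.    ]
scene dropper_bottle 0.88 [247. 199.] [0.602  0.2461 0.    ]
scene dropper_bottle 0.6 [284. 207.] [0.6494 0.1582 0.    ]
scene dropper_bottle 0.57 [259. 218.] [0.5742 0.1709 0.    ]
scene clear_jar 0.96 [229. 234.] [0.487  0.1807 0.    ]
scene amber_bottle 0.96 [308. 316.] [ 0.4513 -0.1034  0.    ]
scene amber_bottle 0.94 [348. 318.] [ 0.5025 -0.162   0.    ]
side left_wheel_top 0.88 [292. 215.] [0.5104 0.0698 0.086 ]
side left_wheel_top 0.16 [285. 276.] [0.4566 0.3473 0.086 ]
side right_wheel_top 0.69 [302. 199.] [ 0.5141 -0.0526  0.086 ]
side left_window 0.72 [292. 222.] [0.5058 0.0961 0.078 ]
side right_window 0.83 [302. 211.] [0.5005 0.014  0.078 ]
side load_key_top 0.55 [331. 208.] [ 0.4367 -0.0074  0.084 ]
side preset_unit 0.79 [294. 242.] [0.5144 0.0207 0.    ]
side dropper_bottle 0.92 [219. 261.] [0.6456 0.1658 0.    ]
side dropper_bottle 
[... 437 characters left out ...]
8588669e+01, -1.23361086e+01]), 'qvel': array([-0.09491305,  0.03865389, -0.06117425, -0.01656229, -0.07737791,
        0.10705159]), 'joint_efforts': array([-2.28355697e-03, -4.48326445e+01, -2.31462371e+01, -3.12377542e-04,
        5.98034385e-04, -2.48447236e-05]), 'position': array([0.16451543, 0.5247908 , 0.23130359]), 'tool_rot': array([[-9.54214496e-01,  2.99123210e-01, -1.40342044e-05],
       [ 2.99123210e-01,  9.54214494e-01, -6.35462888e-05],
       [-5.61652860e-06, -6.48347463e-05, -9.99999998e-01]]), 'ft_force': array([-0.05756255,  0.67579981,  0.08870474]), 'wrist_torque': array([ 0.03581331, -0.00239089,  0.00155111]), 'gripper_force': 0.0, 'grip_width': 0.08547683224303057}
```

View pics/a.png

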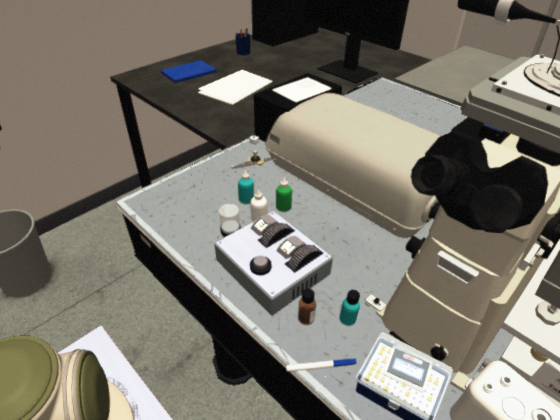

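View pics/b.png

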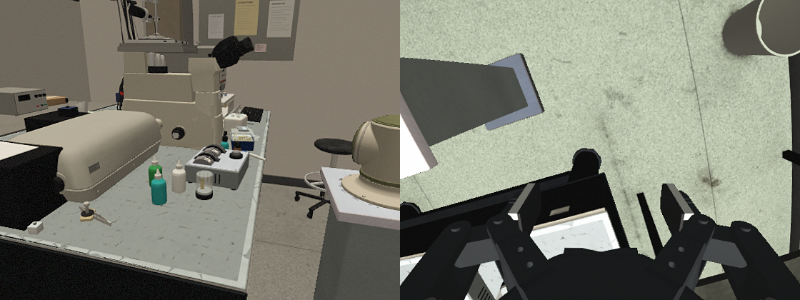

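The scene view shows the unit near (0.515, 0.03), with its two black wheels at about (274,227) and (304,248) and the key at (261,264). The dropper bottle and jar are to its left and the amber bottle is at (308,316). I'll move above the unit next.

Emit:
step_arm --fingers '[1, 1, 1, 1, 1, 1, 1, 1, 1, 1]' --pt "0 0 -0.6" --pt "-0.43 -0.43 0" --pt "-0.43 -0.43 0" --pt "-0.43 -0.43 0" --pt "-0.43 -0.43 0" --pt "-0.43 -0.43 0" --pt "-0.43 -0.43 0" --pt "-0.43 -0.43 0" --pt "-0.43 -0.43 0" --pt "-0.43 -0.43 0" --twist '[0, 0, 0, 0, 0, 0, 0, 0, 0, 0]' --force 30

```text
time_s: 2.75
position: [0.4186, 0.0377, 0.2916]
tool_rot: [[-0.954, 0.299, 0.001], [0.299, 0.954, 0.0], [-0.001, 0.0, -1.0]]
ft_force: [0.2, 0.9, 0.6]
grip_width: -0.0001
gripper_force: 0.0
```

Emit:
step_arm --fingers '[1, 1, 1, 1, 1, 1, 1, 1]' --pt "0 0 0" --pt "0 0 0" --pt "0 0 0" --pt "0 0 0" --pt "0 0 0" --pt "0 0 0" --pt "0 0 0" --pt "0 0 0" --twist '[0.058, 0.058, 0.058, 0.058, 0.058, 0.058, 0.056, 0]'

```text
time_s: 3.75
position: [0.418, 0.0398, 0.2914]
tool_rot: [[0.001, 1.0, 0.0], [1.0, -0.001, -0.0], [-0.0, 0.0, -1.0]]
ft_force: [-0.4, -0.4, -0.3]
grip_width: 0.0002
gripper_force: 0.0
```

Run:
```python
from h import *
n="wrist"
Z=dict(left_wheel_top=.086,right_wheel_top=.086,left_window=.078,right_window=.078,load_key_top=.084,preset_unit=0,dropper_bottle=0,clear_jar=0,amber_bottle=0)
im,d=optics.get_image(n)
for k,z in Z.items():
    for r in models.landmark_of(n,k)[:2]:
        print(k,round(r["confidence"],2),np.round(r["point"]),np.round(atz(n,r["point"],z),4))
cv2.imwrite("pics/c.png",im);np.save("dc.npy",d)
s=monitor.observe();print(s["position"],s["tool_rot"],s["time_s"],s["grip_width"],s["q"]);print(cal(n))
```

```text
left_wheel_top 0.93 [365. 161.] [0.518  0.0589 0.086 ]
right_wheel_top 0.9 [354. 230.] [ 0.512  -0.0309  0.086 ]
right_wheel_top 0.43 [341.  62.] [0.483  0.1683 0.086 ]
left_window 0.71 [355. 132.] [0.5054 0.0922 0.078 ]
left_window 0.68 [296. 252.] [ 0.4372 -0.0658  0.078 ]
right_window 0.65 [347. 196.] [0.5016 0.0123 0.078 ]
right_window 0.15 [366. 164.] [0.522  0.0535 0.078 ]
load_key_top 0.68 [296. 196.] [0.4357 0.0144 0.084 ]
preset_unit 0.89 [345. 168.] [0.514  0.0334 0.    ]
preset_unit 0.73 [341.  61.] [0.5002 0.1826 0.    ]
dropper_bottle 0.84 [442.  80.] [0.6451 0.1605 0.    ]
dropper_bottle 0.75 [392.  71.] [0.5712 0.1697 0.    ]
clear_jar 0.77 [339.  60.] [0.4973 0.1829 0.    ]
clear_jar 0.64 [347. 197.] [ 0.5192 -0.0123  0.    ]
amber_bottle 0.79 [329. 281.] [ 0.4994 -0.1624  0.    ]
amber_bottle 0.43 [300. 252.] [ 0.4488 -0.1067  0.    ]
[0.41804298 0.03976835 0.29131773] [[ 1.66195949e-03  9.99998619e-01  1.13299059e-05]
 [ 9.99998619e-01 -1.66195975e-03  2.25848638e-05]
 [ 2.26036624e-05  1.12923551e-05 -1.00000000e+00]] 4.25 0.00021697485030332397 [-1.08154722e+01  6.01093049e+00  8.60302330e+01  1.39372777e-03
  8.79584417e+01 -1.07202985e+01]
(array([[292.50999826,   0.        , 280.63655919],
       [  0.        , 292.50999826, 202.75013704],
       [  0.        ,   0.        ,   1.        ]]), array([-0.06485277,  0.        ,  0.        ,  0.        ,  0.        ]), array([[ 0.99999715,  0.00170103,  0.00167707,  0.41768063],
       [-0.00213365,  0.95173502,  0.3069135 ,  0.11827461],
       [-0.00107405, -0.3069162 ,  0.95173594,  0.43232146],
       [ 0.        ,  0.        ,  0.        ,  1.        ]]))
```

View pics/c.png

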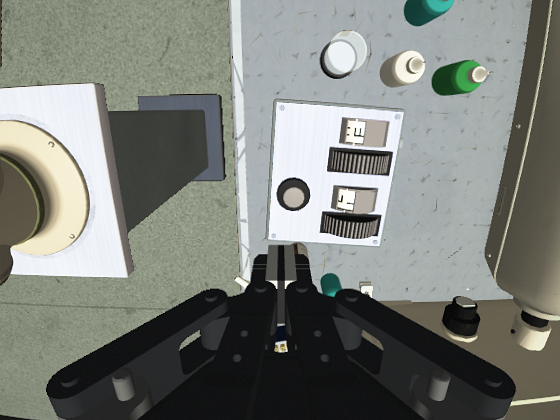

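The wrist view shows the unit close up: left window at (355,132), left wheel at (359,161), right window at (350,198), right wheel at (350,225) and key at (293,194). The amber bottle is hidden near (300,250). I'll fit the panel pose and zoom in on the windows.

```bash
cat >> h.py <<'E'
def panel(im):
    C=cal("wrist"); g=cv2.cvtColor(im,cv2.COLOR_BGR2GRAY)
    return C
def warp(im,o,yaw,x0,x1,y0,y1,z,s,C):
    # view from the robot: up=+x, left=+y, s px per mm
    W=int((y1-y0)*s*1000);H=int((x1-x0)*s*1000)
    c,r=np.meshgrid(np.arange(W),np.arange(H))
    ux=x1-r/s/1000; uy=y1-c/s/1000
    P=np.stack([o[0]+ux*np.cos(yaw)-uy*np.sin(yaw),o[1]+ux*np.sin(yaw)+uy*np.cos(yaw),0*ux+z],-1).reshape(-1,3)
    m=proj("wrist",P,C).reshape(H,W,2).astype(np.float32)
    return cv2.remap(im,m,None,cv2.INTER_CUBIC)
E
python3 - <<'E'
from h import *
im=cv2.imread("pics/c.png");d=np.load("dc.npy");C=cal("wrist");K,D,T=C
c,r=np.meshgrid(np.arange(560),np.arange(420))
u=cv2.undistortPoints(np.stack([c,r],-1).reshape(-1,1,2).astype(float),K,D).reshape(420,560,2)
P=np.stack([u[...,0]*d,-u[...,1]*d,-d],-1)@T[:3,:3].T+T[:3,3]
m=((abs(P[...,2]-.062)<.008)&(d>0)&(abs(P[...,0]-.49)<.14)&(abs(P[...,1]-.03)<.13)).astype(np.uint8)
n,l,st,_=cv2.connectedComponentsWithStats(m); i=1+np.argmax(st[1:,4]); m=(l==i)
print(st[i],np.median(P[m][:,2]))
q=np.array([atz("wrist",p,.062,C)[:2] for p in np.argwhere(m)[:,::-1]]).astype(np.float32)
R=cv2.minAreaRect(q);print(R,cv2.boxPoints(R))
cv2.imwrite("pics/d.png",warp(im,(.515,.03),-.06,-.12,.055,-.1,.1,.078,4/1.,C)[:600,:800])
E
```

```text
[  265    99   141   149 13039] 0.06127822078458889
((0.48283976316452026, 0.03225983679294586), (0.1875685602426529, 0.16304334998130798), 85.75358581542969) [[ 0.39459753 -0.05523063]
 [ 0.5571933  -0.06730334]
 [ 0.571082    0.11975031]
 [ 0.40848625  0.13182302]]
```

View pics/d.png

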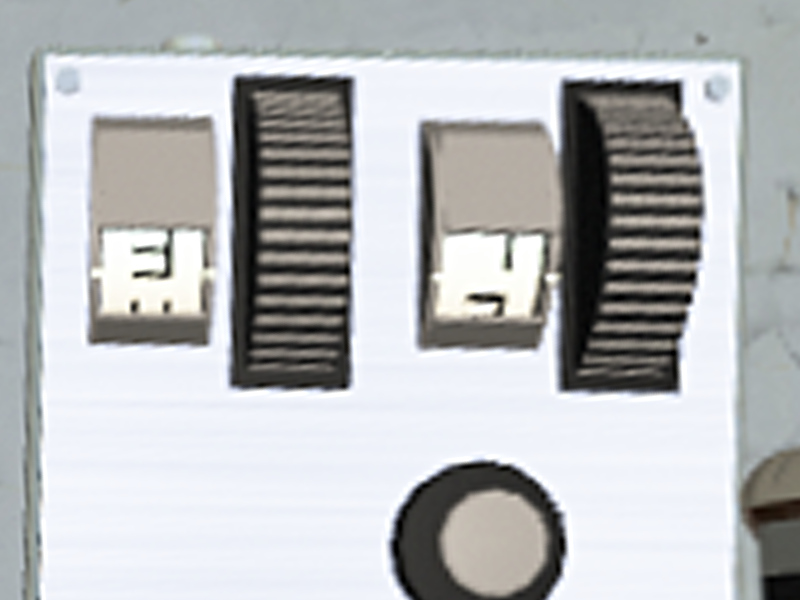

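Emit:
step_arm --fingers '[1, 1, 1, 1, 1]' --pt "0.04 0.25 0.47" --pt "0.04 0.25 0.47" --pt "0.04 0.25 0.47" --pt "0.04 0.25 0.47" --pt "0 0 0" --twist '[0, 0, 0, 0.0236, 0]'

```text
time_s: 4.88
position: [0.5174, 0.0557, 0.1003]
tool_rot: [[0.076, 0.997, -0.007], [0.997, -0.076, 0.001], [0.0, -0.007, -1.0]]
ft_force: [-0.3, -0.0, 0.5]
grip_width: 0.0
gripper_force: 0.0
```

```bash
cat >> h.py <<'E'
O=np.array([.5152,.0299]);YAW=-.0742
def unit(p):
    c,s=np.cos(YAW),np.sin(YAW); return np.array([[c,s],[-s,c]])@(np.asarray(p)[:2]-O)
def win(im,y,C,s=8):
    # flat warp of window plane tilted 25 deg toward robot; centre at wheel radius ~ 35mm
    H=W=240; c,r=np.meshgrid(np.arange(W),np.arange(H)); a=(120-r)/s/1000; b=(120-c)/s/1000
    t=np.radians(25); R=.034
    ux=-R*np.sin(t)+a*np.cos(t); uz=.046+R*np.cos(t)+a*np.sin(t); uy=y+b
    P=np.stack([O[0]+ux*np.cos(YAW)-uy*np.sin(YAW),O[1]+ux*np.sin(YAW)+uy*np.cos(YAW),uz],-1).reshape(-1,3)
    return cv2.remap(im,proj("wrist",P,C).reshape(H,W,2).astype(np.float32),None,cv2.INTER_CUBIC)
def look(fn):
    s=monitor.observe();C=cal("wrist");im,d=optics.get_image("wrist")
    v=np.hstack([win(im,.063,C),win(im,-.023,C)])
    cv2.imwrite(fn,np.hstack([v,cv2.resize(im,(320,240))]))
    print(np.round(s["position"],4),"unit mm",np.round(1000*unit(s["position"]),1),s["time_s"],np.round(s["ft_force"],1),np.round(s["tool_rot"][:2,1],3))
    return im,C
E
python3 -c "
from h import *
look('pics/e.png')"
```

```text
[0.5174 0.0557 0.1003] unit mm [ 0.3 25.9] 4.875 [-0.3 -0.   0.5] [ 0.997 -0.076]
```

View pics/e.png

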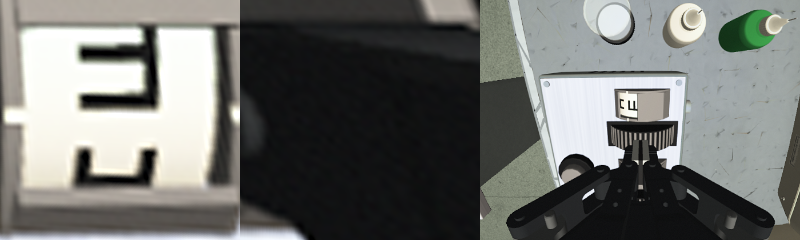

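The left window shows the bottom of a 3 above the top of a 4, so it reads about 3.5. It needs about half a digit (12.5 mm) rolled away. I'll touch down slightly on the near side.

Emit:
step_arm --fingers '[1, 1, 1, 1, 1]' --pt "0 -0.065 0.1" --pt "0 0 0.03" --pt "0 0 0.02" --pt "0 0 0.02" --pt "0 0 0" --twist '[0, 0, 0, 0, 0]'

```text
time_s: 5.55
position: [0.5116, 0.056, 0.0864]
tool_rot: [[0.076, 0.997, 0.0], [0.997, -0.076, -0.0], [-0.0, 0.0, -1.0]]
ft_force: [0.9, -0.8, 0.7]
grip_width: 0.0002
gripper_force: 0.0
```

Emit:
step_arm --fingers '[1, 1, 1]' --pt "0 0 0.02" --pt "0 0 0.02" --pt "0 0 0" --twist '[0, 0, 0]'

```text
time_s: 5.92
position: [0.5118, 0.056, 0.0826]
tool_rot: [[0.076, 0.997, 0.001], [0.997, -0.076, -0.0], [-0.0, 0.001, -1.0]]
ft_force: [-1.1, 0.4, 6.3]
grip_width: -0.0001
gripper_force: 2.9
```

Emit:
step_arm --fingers '[1, 1, 1, 1, 1, 1]' --pt "0 0.025 0" --pt "0 0.025 0" --pt "0 0.025 0" --pt "0 0.025 0" --pt "0 0.025 0" --pt "0 0 0" --twist '[0, 0, 0, 0, 0, 0]'

```text
time_s: 6.68
position: [0.5243, 0.0551, 0.0826]
tool_rot: [[0.076, 0.997, 0.001], [0.997, -0.076, 0.0], [0.0, 0.001, -1.0]]
ft_force: [-0.8, -0.7, 5.3]
grip_width: -0.0003
gripper_force: 2.9
```

```bash
python3 -c "
from h import *
look('pics/f.png')"
```

```text
[0.5243 0.0551 0.0826] unit mm [ 7.3 25.8] 6.675 [-0.8 -0.7  5.3] [ 0.997 -0.076]
```

View pics/f.png

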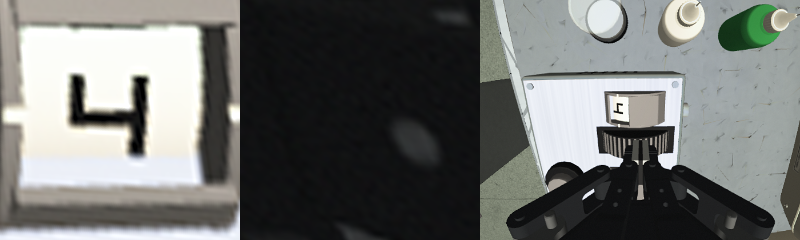

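The left window shows a 4 spanning rows 74–157, centred on the index marks at row 114. I'll move to the right wheel.

Emit:
step_arm --fingers '[1, 1, 1, 1, 1]' --pt "0 0 -0.2" --pt "-0.43 -0.036 0" --pt "-0.43 -0.036 0" --pt "0 0 0" --pt "0 0 0" --twist '[0, 0, 0, 0, 0]'

```text
time_s: 7.35
position: [0.5103, -0.0298, 0.1021]
tool_rot: [[0.077, 0.997, -0.0], [0.997, -0.077, 0.0], [0.0, -0.0, -1.0]]
ft_force: [-0.0, 0.2, 0.1]
grip_width: -0.0004
gripper_force: 0.0
```

```bash
python3 -c "
from h import *
look('pics/g.png')"
```

```text
[ 0.5103 -0.0298  0.1021] unit mm [ -0.5 -59.9] 7.35 [-0.   0.2  0.1] [ 0.997 -0.077]
```

View pics/g.png

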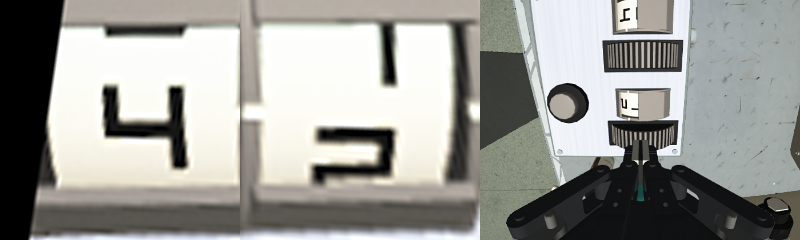

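The right window shows the tail of a 1 above and the top of a 2 below, so it reads about 1.5. I'll unwrap the drums to measure angles accurately.

```bash
cat >> h.py <<'E'
def drum(im,y,C,R=.031):
    # rows: 0.01 rad each, row 50 = window middle (25 deg toward robot); cols: 4 px/mm
    r,c=np.meshgrid(np.arange(100),np.arange(128),indexing="ij"); t=-np.radians(25)+(50-r)*.01
    ux=R*np.sin(t); uz=.046+R*np.cos(t); uy=y+(64-c)/4000
    P=np.stack([O[0]+ux*np.cos(YAW)-uy*np.sin(YAW),O[1]+ux*np.sin(YAW)+uy*np.cos(YAW),uz],-1).reshape(-1,3)
    return cv2.remap(im,proj("wrist",P,C).reshape(100,128,2).astype(np.float32),None,cv2.INTER_CUBIC)
E
python3 - <<'E'
from h import *
im,C=look("pics/tmp.png"); cv2.imwrite("pics/raw_g.png",im)
out=[]
for R in (.028,.031,.034):
    out.append(np.hstack([cv2.resize(drum(im,y,C,R),(384,200)) for y in (.063,-.023)]))
o=np.vstack(out)
for k in range(3): o[200*k+100,::6]=(0,0,255)
cv2.imwrite("pics/g2.png",o)
E
```

```text
[ 0.5103 -0.0295  0.1022] unit mm [ -0.5 -59.6] 7.4 [ 0.6 -0.1 -0.3] [ 0.997 -0.076]
```

View pics/g2.png

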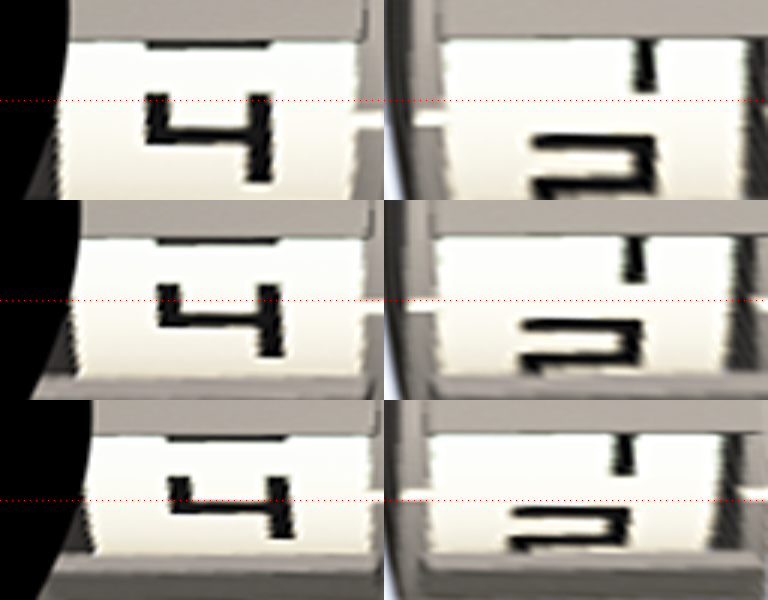

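Emit:
step_arm --fingers '[1, 1, 1, 1, 1, 1, 1, 1, 1]' --pt "0 -0.115 0.12" --pt "0 0 0.08" --pt "0 0 0" --pt "0 0.048 0" --pt "0 0.048 0" --pt "0 0.048 0" --pt "0 0.048 0" --pt "0 0.048 0" --pt "0 0 0" --twist '[0, 0, 0, 0, 0, 0, 0, 0, 0]'

```text
time_s: 8.57
position: [0.5241, -0.0305, 0.0831]
tool_rot: [[0.076, 0.997, 0.002], [0.997, -0.076, 0.0], [0.001, 0.002, -1.0]]
ft_force: [1.0, 3.8, 5.5]
grip_width: -0.0
gripper_force: 2.5
```

Emit:
step_arm --fingers '[1, 1, 1, 1]' --pt "0 0 -0.2" --pt "0 -0.24 0" --pt "0 0 0" --pt "0 0 0" --twist '[0, 0, 0, 0]'

```text
time_s: 9.07
position: [0.4998, -0.0294, 0.1025]
tool_rot: [[0.076, 0.997, 0.001], [0.997, -0.076, -0.0], [-0.0, 0.001, -1.0]]
ft_force: [-0.0, 0.0, -0.7]
grip_width: 0.0001
gripper_force: 0.0
```

```bash
cat > u.py <<'E'
import sys
from h import *
im,C=look("pics/tmp.png"); cv2.imwrite("pics/raw_%s.png"%sys.argv[1],im)
o=np.hstack([cv2.resize(drum(im,y,C,.030),(384,400)) for y in (.063,-.023)])
o[200,::6]=(0,0,255)
cv2.imwrite("pics/%s.png"%sys.argv[1],o)
# index tick and dark rows per window: columns of ink
for y in (.063,-.023):
    g=cv2.cvtColor(drum(im,y,C,.030),cv2.COLOR_BGR2GRAY)
    print("ink rows",''.join('#' if v>=3 else '.' for v in (g[:,26:100]<90).sum(1)))
E
python3 u.py h1
```

```text
[ 0.4998 -0.0294  0.1025] unit mm [-11.  -60.2] 9.075 [-0.   0.  -0.7] [ 0.997 -0.076]
ink rows .................#######....................######################################..................
ink rows .................###########################................#############################...........
```

View pics/h1.png

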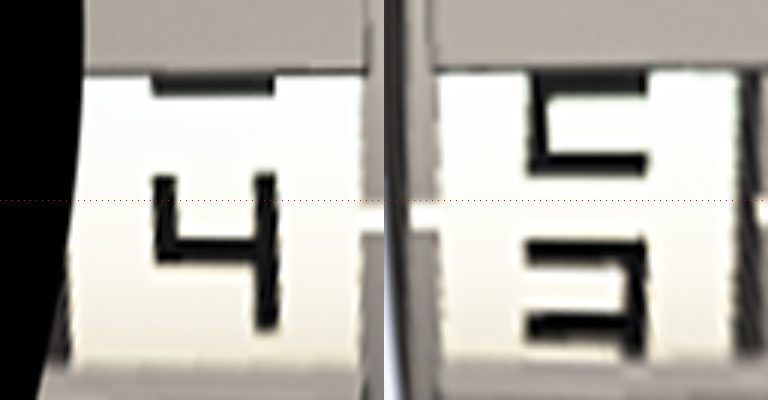

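The right window now shows the lower part of a 2 above the top of a 3, so it reads about 2.5. One 24 mm stroke gives about one digit. The left 4 sits about 0.08 rad low, which I'll fix later. I'll make three more strokes now.

Emit:
step_arm --fingers '[1, 1, 1, 1, 1, 1, 1, 1, 1, 1]' --pt "0 0 0.12" --pt "0 0 0.08" --pt "0 0 0" --pt "0 0.048 0" --pt "0 0.048 0" --pt "0 0.048 0" --pt "0 0.048 0" --pt "0 0.048 0" --pt "0 0 -0.2" --pt "0 -0.24 0" --twist '[0, 0, 0, 0, 0, 0, 0, 0, 0, 0]'

```text
time_s: 10.38
position: [0.5, -0.0296, 0.103]
tool_rot: [[0.076, 0.997, 0.003], [0.997, -0.076, -0.001], [-0.001, 0.003, -1.0]]
ft_force: [-0.6, -0.9, -0.9]
grip_width: 0.0002
gripper_force: 0.0
```

Emit:
step_arm --fingers '[1, 1, 1, 1, 1, 1, 1, 1, 1, 1]' --pt "0 0 0.12" --pt "0 0 0.08" --pt "0 0 0" --pt "0 0.048 0" --pt "0 0.048 0" --pt "0 0.048 0" --pt "0 0.048 0" --pt "0 0.048 0" --pt "0 0 -0.2" --pt "0 -0.24 0" --twist '[0, 0, 0, 0, 0, 0, 0, 0, 0, 0]'

```text
time_s: 11.62
position: [0.5006, -0.0297, 0.1028]
tool_rot: [[0.076, 0.997, 0.003], [0.997, -0.076, -0.001], [-0.001, 0.003, -1.0]]
ft_force: [-0.3, 0.8, -0.8]
grip_width: -0.0002
gripper_force: 0.0
```

Emit:
step_arm --fingers '[1, 1]' --pt "0 0 0" --pt "0 0 0" --twist '[0, 0]'

```text
time_s: 11.88
position: [0.4997, -0.0295, 0.1021]
tool_rot: [[0.076, 0.997, 0.0], [0.997, -0.076, -0.0], [-0.0, 0.0, -1.0]]
ft_force: [0.2, -0.5, 0.2]
grip_width: 0.0002
gripper_force: 0.0
```

```bash
python3 u.py h2
python3 - <<'E'
from h import *
g=cv2.imread("pics/h2.png",0)[::8,384::6][:, :64]
for r in g: print(''.join('#' if v<90 else '.' for v in r))
E
```

```text
[ 0.4997 -0.0295  0.1021] unit mm [-11.1 -60.3] 11.875 [ 0.2 -0.5  0.2] [ 0.997 -0.076]
ink rows #######################.....................######################################..................
ink rows .................##########################....................##########################...........
####............................................................
####............................................................
####............................................................
####............................................................
####............................................................
####............................................................
####............................................................
####............................................................
####............................................................
####....................####.............###................####
####.....................##...............##................###.
####.....................###################................###.
####........
[... 1757 characters left out ...]
..........###................................#####
..###...................####...............................#####
..###...................###################................#####
...##...................####################...............#####
...##...................####################...............#####
...##....................######.....########................###.
...##...........................................................
...##...........................................................
...##...........................................................
...##...........................................................
....#...........................................................
```

The right window now shows a 4 above and a 5 below, so it reads 4.50. It needs one full stroke and a half stroke.

Emit:
step_arm --fingers '[1, 1, 1, 1, 1, 1, 1, 1, 1, 1]' --pt "0 0 0.12" --pt "0 0 0.08" --pt "0 0 0" --pt "0 0.048 0" --pt "0 0.048 0" --pt "0 0.048 0" --pt "0 0.048 0" --pt "0 0.048 0" --pt "0 0 -0.2" --pt "0 -0.18 0" --twist '[0, 0, 0, 0, 0, 0, 0, 0, 0, 0]'

```text
time_s: 13.18
position: [0.5058, -0.03, 0.103]
tool_rot: [[0.076, 0.997, 0.002], [0.997, -0.076, -0.001], [-0.001, 0.002, -1.0]]
ft_force: [0.2, -0.5, -0.2]
grip_width: -0.0002
gripper_force: 0.0
```

Emit:
step_arm --fingers '[1, 1, 1, 1, 1, 1, 1, 1, 1, 1]' --pt "0 0 0.12" --pt "0 0 0.08" --pt "0 0 0" --pt "0 0.042 0" --pt "0 0.042 0" --pt "0 0.043 0" --pt "0 0 0" --pt "0 0 -0.2" --pt "0 -0.18 0" --pt "0 0 0" --twist '[0, 0, 0, 0, 0, 0, 0, 0, 0, 0]'

```text
time_s: 14.42
position: [0.4992, -0.0292, 0.1018]
tool_rot: [[0.076, 0.997, -0.001], [0.997, -0.076, 0.0], [0.0, -0.001, -1.0]]
ft_force: [0.0, -1.5, 0.7]
grip_width: 0.0002
gripper_force: 0.0
```

```bash
python3 u.py h3
```

```text
[ 0.4992 -0.0292  0.1018] unit mm [-11.6 -60.1] 14.425 [ 0.  -1.5  0.7] [ 0.997 -0.076]
ink rows .................######....................######################################...................
ink rows ..................................###########################################.......................
```

The right 6 is centred (rows 34–76, tick at about 54). The left 4 needs about 3 mm more.

Emit:
step_arm --fingers '[1, 1, 1, 1, 1, 1, 1, 1, 1, 1]' --pt "0.43 0.05 0" --pt "0.43 0.05 0" --pt "0 0 0" --pt "0 0 0.12" --pt "0 0 0.08" --pt "0 0 0" --pt "0 0.018 0" --pt "0 0.017 0" --pt "0 0 0" --pt "0 0 -0.2" --twist '[0, 0, 0, 0, 0, 0, 0, 0, 0, 0]'

```text
time_s: 15.72
position: [0.5189, 0.0547, 0.1013]
tool_rot: [[0.078, 0.997, -0.003], [0.997, -0.078, 0.0], [0.0, -0.003, -1.0]]
ft_force: [0.8, -0.3, 0.4]
grip_width: 0.0003
gripper_force: 0.0
```

Emit:
step_arm --fingers '[1, 1, 1, 1]' --pt "-0.43 -0.06 0" --pt "-0.43 -0.06 0" --pt "0 0 0" --pt "0 0 0" --twist '[0, 0, 0, 0]'

```text
time_s: 16.23
position: [0.5009, -0.0297, 0.102]
tool_rot: [[0.077, 0.997, -0.001], [0.997, -0.077, 0.0], [0.0, -0.001, -1.0]]
ft_force: [0.0, 0.6, 0.1]
grip_width: -0.0002
gripper_force: 0.0
```

```bash
python3 u.py h4
```

```text
[ 0.5009 -0.0297  0.102 ] unit mm [ -9.8 -60.5] 16.225 [0.  0.6 0.1] [ 0.997 -0.077]
ink rows ########################............######################################..........................
ink rows ..................................############################################......................
```

View pics/h4.png

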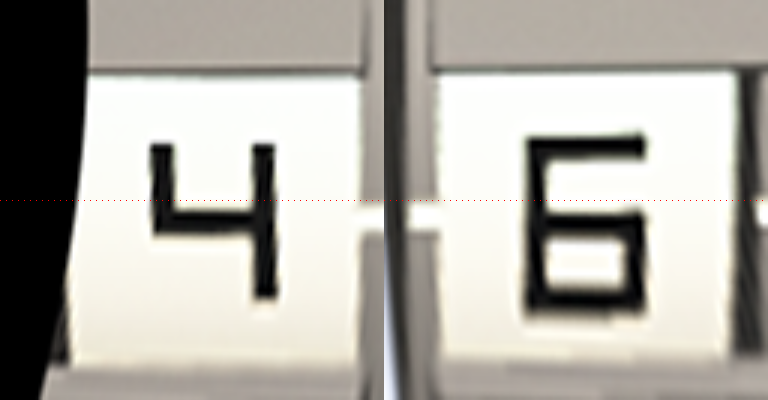

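Both windows are centred at 46, with the middle bars of both digits at row 222 and the ticks at 217. Next is the load key.

Emit:
step_arm --fingers '[1, 1, 1, 1, 1, 1, 1, 1, 1]' --pt "0.193 -0.361 0" --pt "0.192 -0.361 0" --pt "0 0 0" --pt "0 0 0.15" --pt "0 0 0.05" --pt "0 0 0.03" --pt "0 0 0.015" --pt "0 0 0" --pt "0 0 0" --twist '[0, 0, 0, 0, 0, 0, 0, 0, 0]'

```text
time_s: 17.4
position: [0.4325, 0.0145, 0.0782]
tool_rot: [[0.076, 0.997, 0.001], [0.997, -0.076, -0.0], [0.0, 0.001, -1.0]]
ft_force: [0.1, 3.1, 5.4]
grip_width: -0.0001
gripper_force: 2.3
```

```bash
python3 u.py h5
```

```text
[0.4325 0.0145 0.0782] unit mm [-81.3 -21.5] 17.4 [0.1 3.1 5.4] [ 0.997 -0.076]
ink rows .........##########....................#######################################............##########
ink rows ........############.................##############################################......###########
```

Emit:
step_arm --fingers '[1, 1, 1]' --pt "0 0 0.01" --pt "0 0 0" --pt "0 0 0" --twist '[0, 0, 0]'

```text
time_s: 17.82
position: [0.4325, 0.0144, 0.0778]
tool_rot: [[0.076, 0.997, 0.002], [0.997, -0.076, -0.0], [-0.0, 0.002, -1.0]]
ft_force: [-1.2, 3.6, 16.1]
grip_width: -0.0003
gripper_force: 8.2
```

The force rose to 16 N on the stop, so the key is fully down. I'll release it and go back over the wheels to check.

Emit:
step_arm --fingers '[1, 1, 1, 1, 1, 1, 1]' --pt "0 0 -0.1" --pt "0 0 -0.16" --pt "-0.193 0.361 0" --pt "-0.192 0.361 0" --pt "0 0 0" --pt "0 0 0" --pt "0 0 0" --twist '[0, 0, 0, 0, 0, 0, 0]'

```text
time_s: 18.7
position: [0.5001, -0.0289, 0.1028]
tool_rot: [[0.076, 0.997, -0.001], [0.997, -0.076, 0.0], [0.0, -0.001, -1.0]]
ft_force: [-0.2, -0.6, 0.9]
grip_width: -0.0001
gripper_force: 0.0
```

```bash
python3 u.py h6
```

```text
[ 0.5001 -0.0289  0.1028] unit mm [-10.7 -59.8] 18.7 [-0.2 -0.6  0.9] [ 0.997 -0.076]
ink rows ....................................#######################################.........................
ink rows ..................................#############################################.....................
```

The digits haven't moved and the tool is clear. I'll lift a little and hand in.

Emit:
step_arm --fingers '[1, 1, 1, 1]' --pt "0 0 -0.5" --pt "0 0 -0.3" --pt "0 0 0" --pt "0 0 0" --twist '[0, 0, 0, 0]'

```text
time_s: 19.25
position: [0.5004, -0.0291, 0.1821]
tool_rot: [[0.076, 0.997, -0.001], [0.997, -0.076, 0.0], [0.0, -0.001, -1.0]]
ft_force: [0.4, 0.6, -0.6]
grip_width: -0.0
gripper_force: 0.0
```

```bash
python3 -c "
from h import *
print(close_job())"
```

```text
the job is handed in; nothing more can be done
None
```

The job is handed in at about 19 s: both windows read 46 with the digits centred, the load key was pressed to its stop (16 N) and released, and I kept the arm clear of the bottles and jar; no verdict came back.

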